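# Scoop brush plates into the parts cleaner and wind its timer

## Task

Get the greasy motor brush plates washed: take the flat scoop, gather the plates onto its blade with the help of the fixed aluminium backstop, and tip all of them into the tank of the parts cleaner; the fingers must not touch a plate. Once all are in, wind the cleaner's brass timer key clockwise as far as it goes, and leave the scoop lying flat on its rubber mat. Do not disturb the motor, screwdriver, pliers and pot that stand about.

Things in the scene. Friction and masses are not known exactly. Their poses are not given: they have to be found in the camera images.
- scoop_grip (a point): flat steel scoop, 240 g, with an upright wooden handle at its rear, 22 x 22 mm in section, top 106 mm above the blade's underside. This point, the place to grip, is on the handle's axis 80 mm above the blade's underside. x points forward to the lip (lip edge 121 mm ahead of the handle's axis), z up along the handle, which reaches down to the blade's underside
- scoop_lip (a point): middle of the scoop's front lip, at the underside; axes as scoop_grip. The blade is 68 mm wide, 110 mm long, 3 mm thick, polished and slippery (friction about 0.25); its front 35 mm taper to a sharp lip. A 24 mm high rear wall stands 13 mm ahead of the handle's axis; 18 mm side walls run along the rear half only, 64 mm apart inside
- plate1_c (a point): motor brush plate 1: black disc 56 mm across, 14 mm thick, 80 g, with copper and brass contacts on its upper face and 5 mm wide bevels round both rims, so a thin lip can get under it. It may be absent (2 to 4 are there). The point is its centre, 7 mm above the bench when it lies flat; z is the disc's axis
- plate2_c (a point): motor brush plate 2: black disc 56 mm across, 14 mm thick, 80 g, with copper and brass contacts on its upper face and 5 mm wide bevels round both rims, so a thin lip can get under it. It may be absent (2 to 4 are there). The point is its centre, 7 mm above the bench when it lies flat; z is the disc's axis
- plate3_c (a point): motor brush plate 3: black disc 56 mm across, 14 mm thick, 80 g, with copper and brass contacts on its upper face and 5 mm wide bevels round both rims, so a thin lip can get under it. It may be absent (2 to 4 are there). The point is its centre, 7 mm above the bench when it lies flat; z is the disc's axis
- plate4_c (a point): motor brush plate 4: black disc 56 mm across, 14 mm thick, 80 g, with copper and brass contacts on its upper face and 5 mm wide bevels round both rims, so a thin lip can get under it. It may be absent (2 to 4 are there). The point is its centre, 7 mm above the bench when it lies flat; z is the disc's axis
- backstop: aluminium backstop bar fixed to the bench: 340 mm long along its x axis, 35 mm high, 12 mm thick. Origin on the bench, at the middle of the foot of its working face; its y axis points out of that face, towards the plates
- mat: black rubber mat fixed to the bench, 160 mm (its x) by 200 mm (its y), 3 mm thick: the scoop's place. Origin at its centre on the bench
- tank (a point): the parts cleaner (fixed): open square white tank, 154 x 154 mm inside, walls 8 mm thick, rim 85 mm above the bench. This point is the centre of its inner floor, 8 mm above the bench; z up, x away from the control block
- key_grip (a point): brass wing key of the clockwork timer, on the cleaner's grey control block, 130 mm from the tank's centre on its -x side. Wing 46 mm long (this point's x), 9 mm thick (y), 32 mm high; this point is the wing's centre, on the vertical turning axis, 107 mm above the bench; the block's top is at 70 mm
- key (a joint): angle of the timer key (rad), growing as it is wound clockwise seen from above; the stop is at 5.8; at 0 the wing lies along the tank's x axis. The mainspring resists with 0.06 to 0.11 N m and a ratchet holds the key where it is let go, so it is wound by repeated partial turns
- motor: bystander: steel motor can, upright, 64 mm across, 105 mm high with its shaft; origin at its foot
- driver: bystander: black screwdriver, 180 mm long, lying on the bench behind the backstop
- pliers: bystander: black pliers, 140 mm long, lying on the bench
- pot: bystander: white plastic pot, 70 mm across, 50 mm high; origin at its foot
Mind the look-alikes: they are no part of the job. What is shaped like the part that bears plate1_c but purple or white is not meant. What is shaped like the part that bears plate4_c but blue or red is not meant.

How it is judged (in metres and radians):
On the way, in this order (a step that is already met when the one before it is completed fails the run):
1. all the plates are in the cleaner's tank (x of plate1_c in the frame of tank between -0.077 and 0.077 m and y of plate1_c in the frame of tank between -0.077 and 0.077 m and z of plate1_c in the frame of tank between 0 and 0.065 m and x of plate2_c in the frame of tank between -0.077 and 0.077 m and y of plate2_c in the frame of tank between -0.077 and 0.077 m and z of plate2_c in the frame of tank between 0 and 0.065 m and x of plate3_c in the frame of tank between -0.077 and 0.077 m and y of plate3_c in the frame of tank between -0.077 and 0.077 m and z of plate3_c in the frame of tank between 0 and 0.065 m and x of plate4_c in the frame of tank between -0.077 and 0.077 m and y of plate4_c in the frame of tank between -0.077 and 0.077 m and z of plate4_c in the frame of tank between 0 and 0.065 m), for 0.3 s.
2. then the timer key is fully wound (value of joint key above 5.55 rad), for 0.2 s.
At the end, for the whole second after the job is handed in: every plate lies in the tank (its centre inside the walls and below the rim), the timer key is wound to its stop (at least 5.55 of 5.8 rad), and the scoop lies flat on the rubber mat, handle and lip both over the mat (5 mm grace) (all of step 1 and value of joint key above 5.55 rad and x of scoop_grip in the frame of mat between -0.085 and 0.085 m and y of scoop_grip in the frame of mat between -0.105 and 0.105 m and x of scoop_lip in the frame of mat between -0.085 and 0.085 m and y of scoop_lip in the frame of mat between -0.105 and 0.105 m and angle between scoop_grip's own z axis and vertical below 0.1 rad and height (world z) of scoop_lip below 0.012 m); the robot touches nothing.
It fails at once if a plate is touched with the fingers (contact force between the fingers and plate1 above 1 N or contact force between the fingers and plate2 above 1 N or contact force between the fingers and plate3 above 1 N or contact force between the fingers and plate4 above 1 N).
It fails at once if a bystander (motor, screwdriver, pliers, pot) is shifted (distance of any of motor, driver, pliers, pot from where it was at the start of the episode above 0.03 m).
Of plate1, plate2, plate3, plate4 only 2 to 4 are there at a start; the rules pass over those that are not, and their reading is None.
At some moment in a run one of plate1, plate2, plate3, plate4 may be knocked a few centimetres aside while the robot is not near it.
Once in a run the grip may slacken for a moment while it holds something.
It also fails if it takes over 210 s, if anything falls off the work surface, if the arm or the gripper's body presses on something with over 40 N, if the wrist force passes 120 N, or if a joint passes its speed limit or range.

## Robot

A 7-joint arm with a two-finger parallel gripper is mounted at the origin on the work surface. World frame = base frame: x ahead of the robot, y to its left, z up, the work surface at z = 0. Lengths are in m, angles in degrees, forces in N, time in s.
With the tool pointing down it reaches from about 0.35 to 0.9 m from the base axis. Payload 19.9 kg.
Tool frame: the origin (TCP) lies at the very end of the fingers, on their centre line; the grasp point (between the pads) lies manip.grasp_offset behind it (manip.grasp_offset is the distance from the TCP to the grasp point, in m); z points along the fingers, y is the line along which they close (so a half turn about z gives the same grasp; the last joint's range is limited). The gripper opens to 85 mm and grips with 20 to 120 N. Pads are 22 mm wide; open, the fingers measure 114 mm over their backs; the gripper's body (76 mm by 85 mm) begins 54 mm behind the grasp point. The pads swing forward as they close: fully open they stand 13 mm farther back than shut.
Start: joints at [-72.393, 23.915, -0.59, 92.452, 0.269, 63.638, -3.037], TCP at [0.214, 0.587, 0.231] pointing down, gripper open.
Joint ranges: [-161.28, 161.28], [-22.2, 115.67], [-73.04, 71.86], [3.21, 147.25], [-68.34, 248.33], [10.77, 114.83], [-161.83, 161.83]. Speed limits (degrees/s): [108.29, 108.29, 136.94, 136.94, 172.46, 172.46, 172.46].

## Interface

Orientations are given as a 3x3 rotation matrix whose columns are the frame's x, y, z axes.
In Python, from plant import state, eyes, ticket, manip gives the robot as it stands.
- The arm moves only by the shell command python3 -m handwheel 'ROWS' [FORCE]. ROWS is JSON, one flat list of numbers, 7 for each row, row after row: the shift along the tool's x, y, z in mm, then the turn, a rotation vector about the tool's x, y, z in rad, then the finger opening in mm, from 0 to 85.4. A call has 1 to 10 rows; each row is the pose to reach, as a shift and turn from the pose commanded when the call began, along the tool's axes at that moment; what a row does not reach only later rows make up. A row lasts 1/12 s, in which the tool goes at most 41.7 mm and 7.16 degrees, less where a joint would pass 70% of its speed; a pose out of reach is approached as far as the arm can. A call with a gripper value outside its range is refused whole. The fingers move at their own pace and stop on an object; FORCE is the grip in N (left out, the last holds). Time passes only in rows, so rows that repeat a pose let the fingers close. It gives the time, the measured TCP pose, the force, the opening and the grip force at its end, in the units of the state.
- state(): the state, without advancing time (a new reading comes with each control period).
- eyes.get_image(name): name is "side" or "top"; returns a dict with "img" (480x640x3 uint8, red, green, blue), "K" (3x3 intrinsics, pixels), "rvec" (rotation vector, rad) and "tvec" (3), from world to camera coordinates, as OpenCV has them. Camera axes: x right, y down, z forward; pixel columns grow to the right and rows downward; lengths in m; the calibration is good to about 2 mm. A picture is of the moment at which its call begins. There is no depth.
- ticket.sign_off(): hands the job in; it is judged then, once.
The state is a dict: "time_s": time; "joints": joint angles; "dq": joint speeds; "effort": joint torques, N m; "tool_pos": TCP position; "tool_rot": TCP orientation; "contact_force": force on the tool from outside, world axes, zero at the start; "wrist_torque": the same for the moment, N m; "finger_gap": finger opening in m; "grip_force": force on a finger pad.
Only numpy, scipy, OpenCV 4.12 (cv2) and the standard library are available. Lean on these libraries where they do the work, as an engineer would, in place of code of your own. Each camera call takes 0.05 s, during which the arm holds its last target. There are 200 camera calls.

## Working session

There is one attempt and no reset: what is moved stays moved. The work goes in short steps, Python scripts to look and compute and a shell command to move; the robot and the scene stay as the last step left them, time stands still between calls to the robot, and variables do not carry over. Pictures are saved under pics/ and viewed, at most 14 in all, crops included, and the job is handed in when it is done.

```bash
mkdir -p pics; ls; python3 - <<'E'
from plant import state, eyes, manip
import cv2
s=state(); print({k:s[k] for k in ('time_s','tool_pos','tool_rot','finger_gap')}, manip.grasp_offset)
for n in ('top','side'):
    d=eyes.get_image(n); cv2.imwrite(f'pics/{n}0.png',d['img'][:,:,::-1]); print(n,d['K'],d['rvec'],d['tvec'])
E
```

```text
pics
{'time_s': 0.0, 'tool_pos': array([0.21349205, 0.58702062, 0.23063504]), 'tool_rot': array([[-9.39788593e-01,  3.41756171e-01, -3.46293387e-04],
       [ 3.41756336e-01,  9.39787827e-01, -1.20287646e-03],
       [-8.56481452e-05, -1.24879754e-03, -9.99999217e-01]]), 'finger_gap': 0.0851909841874198} 0.0187
top [[520.53324032   0.         313.77460388]
 [  0.         520.53324032 240.16427048]
 [  0.           0.           1.        ]] [ 2.14033332 -2.12131791  0.17961227] [-0.06684125  0.54133158  1.26502218]
side [[514.26867948   0.         312.52783984]
 [  0.         514.26867948 239.15981447]
 [  0.           0.           1.        ]] [ 2.12682872 -0.80405563  0.38489991] [-0.40842836  0.25569201  0.82441878]
```

View pics/top0.png

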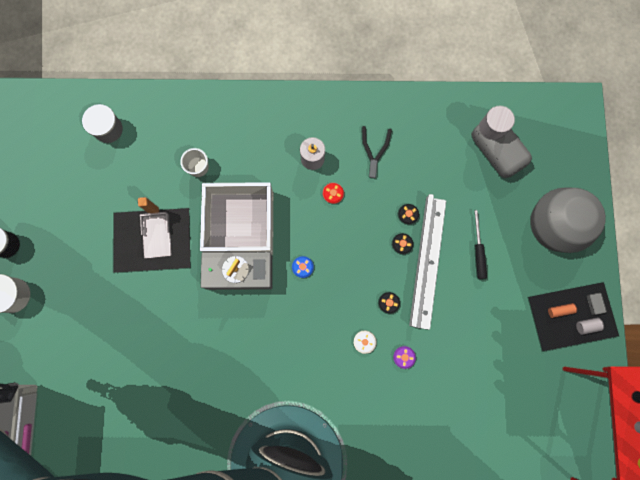

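View pics/side0.png

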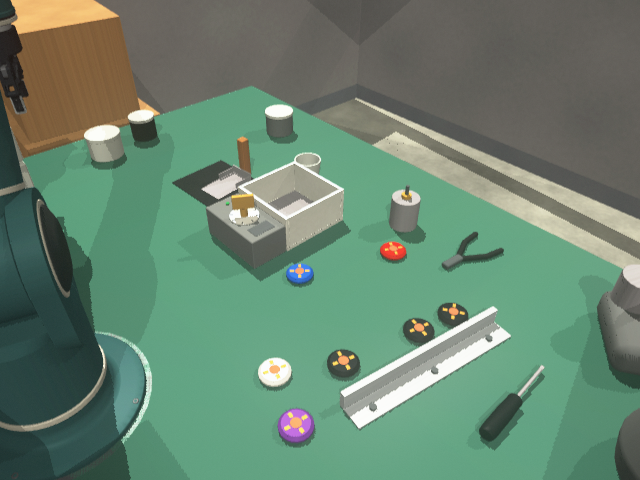

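Top picture: black plates are at (409,214), (402,243) and (389,302). The look-alikes are red (334,193), blue (303,267), white (365,342) and purple (405,357). The backstop runs (432,196)–(415,328), the scoop is on the mat at (155,235) with its handle top at (143,202), the tank is at (237,217) and the key at (236,269). I'll take one enlarged crop to confirm and measure.

```bash
cat > h.py <<'E'
import numpy as np, cv2
from plant import state, eyes, manip
def cam(n):
    d=eyes.get_image(n); R=cv2.Rodrigues(np.array(d['rvec']))[0]; return d['img'],np.array(d['K']),R,np.array(d['tvec']).ravel()
def px2w(c,u,v,z):
    _,K,R,t=c; o=-R.T@t; r=R.T@np.linalg.inv(K)@np.array([u,v,1.]); return o+r*(z-o[2])/r[2]
def w2px(c,p):
    _,K,R,t=c; q=K@(R@np.asarray(p,float)+t); return q[:2]/q[2]
def plates(c,zc=.012):
    hsv=cv2.cvtColor(c[0],cv2.COLOR_RGB2HSV); v=hsv[...,2]
    m=((v<55)).astype(np.uint8); out=[]
    m=cv2.morphologyEx(m,cv2.MORPH_CLOSE,np.ones((5,5),np.uint8))
    n,l,s,ce=cv2.connectedComponentsWithStats(m)
    for i in range(1,n):
        if 200<s[i,4]<700 and s[i,2]<32 and s[i,3]<32: out.append((*np.round(ce[i],1),s[i,2],s[i,3],s[i,4],px2w(c,*ce[i],zc).round(4)))
    return out
E
python3 - <<'E'
from h import *
c=cam('top')
for p in plates(c): print(p)
for n,u,v,z in [('handletop',143,202,.109),('lip l',143,257,.003),('lip r',171,256,.003),('rear l',141,215,.02),('rear r',170,213,.02),('mat',113,213,.003),('mat',114,272,.003),('mat',190,267,.003),('mat',188,209,.003),('tankTL',202,185,.085),('tankTR',270,184,.085),('tankBR',271,250,.085),('tankBL',201,251,.085),('key',236,269,.123),('bsA',429,195,.035),('bsB',411,327,.035),('motor',313,150,.1),('pot',194,161,.05),('plier',374,175,0),('red',334,193,.01),('blue',303,267,.01),('purple',405,357,.01),('white',365,342,.01)]: print(n,px2w(c,u,v,z).round(3))
a=cv2.resize(c[0][170:290,100:290],None,fx=4.2,fy=4.2,interpolation=3)[:,:,::-1]
b=cv2.resize(c[0][180:340,360:450],None,fx=3.5,fy=3.5,interpolation=3)[:,:,::-1]
cv2.imwrite('pics/a.png',a); cv2.imwrite('pics/b.png',b); print(a.shape)
E
```

```text
(np.float64(408.1), np.float64(214.1), np.int32(20), np.int32(20), np.int32(245), array([ 0.6191, -0.3073,  0.012 ]))
(np.float64(10.8), np.float64(245.9), np.int32(20), np.int32(28), np.int32(314), array([0.5259, 0.721 , 0.012 ]))
(np.float64(402.3), np.float64(243.7), np.int32(21), np.int32(20), np.int32(255), array([ 0.5407, -0.2907,  0.012 ]))
(np.float64(388.9), np.float64(302.6), np.int32(21), np.int32(21), np.int32(250), array([ 0.3889, -0.2537,  0.012 ]))
(np.float64(6.8), np.float64(392.3), np.int32(18), np.int32(19), np.int32(258), array([0.1607, 0.6913, 0.012 ]))
handletop [0.622 0.353 0.109]
lip l [0.501 0.38  0.003]
lip r [0.505 0.308 0.003]
rear l [0.609 0.387 0.02 ]
rear r [0.615 0.312 0.02 ]
mat [0.617 0.467 0.003]
mat [0.462 0.452 0.003]
mat [0.476 0.257 0.003]
mat [0.63  0.27  0.003]
tankTL [0.672 0.217 0.085]
tankTR [0.676 0.048 0.085]
tankBR [0.51  0.042 0.085]
tankBL [0.506 0.212 0.085]
key [0.458 0.12  0.123]
bsA [ 0.665 -0.358  0.035]
bsB [ 0.328 -0.304  0.035]
motor [ 0.76  -0.058  0.1  ]
pot [0.746 0.249 0.05 ]
plier [ 0.728 -0.221  0.   ]
red [ 0.675 -0.114  0.01 ]
blue [ 0.478 -0.035  0.01 ]
purple [ 0.255 -0.292  0.01 ]
white [ 0.29  -0.193  0.01 ]
(504, 798, 3)
```

View pics/a.png

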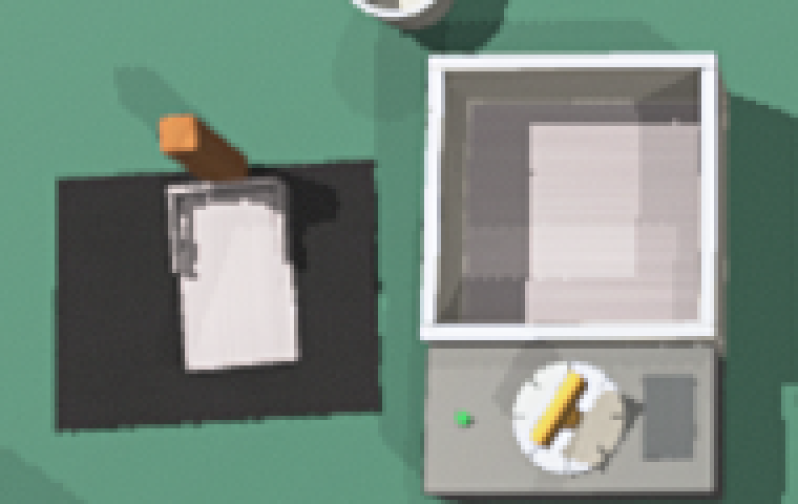

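View pics/b.png

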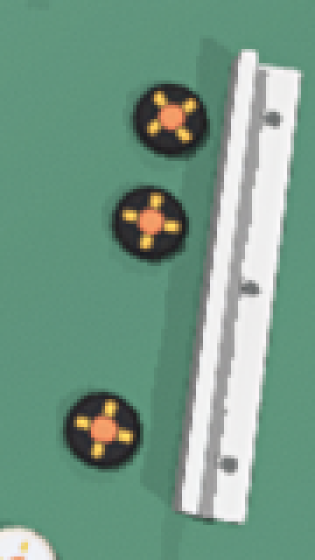

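Crop b confirms three plain black plates with copper centres, at (408,214), (402,244) and (389,303); the white disc is a decoy. Crop a shows the scoop handle top at full-picture (142.6,201.7), the lip from (144,258) to (171,256), and the key wing along (229,275)–(238,260). Plate 4 of the list is absent. Next: precise frames and the first approach.

```bash
cat >> h.py <<'E'
from scipy.spatial.transform import Rotation as Ro
def toolR(yang,pitch=0):
    # tool y at world angle yang (deg), z down; scoop forward = -tool y; pitch>0 raises the lip (about lateral axis)
    a=np.radians(yang); y=np.array([np.cos(a),np.sin(a),0]); z=np.array([0,0,-1.]); x=np.cross(y,z)
    R=np.c_[x,y,z]
    lat=np.cross([0,0,1.],-y)  # scoop left
    return Ro.from_rotvec(-lat*np.radians(pitch)).as_matrix()@R
def go(pos,yang,pitch=0):
    s=state(); R0=np.array(s['tool_rot']); p=np.array(s['tool_pos'])
    d=R0.T@(np.array(pos)-p)*1000; rv=Ro.from_matrix(R0.T@toolR(yang,pitch)).as_rotvec()
    print('shift',d.round(1),'rot',rv.round(3),'mm',np.linalg.norm(d).round(),'deg',np.degrees(np.linalg.norm(rv)).round(1))
E
python3 - <<'E'
from h import *
c=cam('top'); s=cam('side')
f=lambda u,v,z:px2w(c,u,v,z).round(4)
ht=f(142.6,201.7,.109); l1=f(144,258.1,.003); l2=f(171.2,255.7,.003); lip=(l1+l2)/2
print('handle',ht,'lip',lip,'d',np.linalg.norm((ht-lip)[:2]),'ang',np.degrees(np.arctan2(*(lip-ht)[1::-1])), 'edge ang',np.degrees(np.arctan2(*(l2-l1)[1::-1])), np.linalg.norm(l1-l2))
print('side handle px',w2px(s,ht), 'side lip',w2px(s,lip))
a=f(428.6,194.9,.035); b=f(410.9,325.7,0); b2=f(413.7,325.1,.035); print('bs',a,b,b2,np.degrees(np.arctan2(*(a-b)[1::-1])),np.linalg.norm((a-b)[:2]))
print('side bs',w2px(s,a),w2px(s,b))
m=[f(*p,.003) for p in [(113.3,212.8),(189.3,208.2),(190.5,267.7),(113.8,272.4)]]; print('mat',np.mean(m,0),np.degrees(np.arctan2(*((m[0]+m[1]-m[2]-m[3])[1::-1]))))
t=[f(*p,.085) for p in [(201.9,183),(270.8,182.6),(270.5,250.6),(200.4,250)]]; tc=np.mean(t,0); ta=np.arctan2(*((t[0]+t[1]-t[2]-t[3])[1::-1]));print('tank',tc,np.degrees(ta))
print('key from tank',tc[:2]-.13*np.array([np.cos(ta),np.sin(ta)]))
k1=f(228.9,275,.123);k2=f(238,260,.123);print('key',(k1+k2)/2,np.degrees(np.arctan2(*(k2-k1)[1::-1])),np.linalg.norm(k1-k2))
go([ht[0],ht[1],.18],4)
E
```

```text
handle [0.6223 0.3545 0.109 ] lip [0.50185 0.34235 0.003  ] d 0.12106124483087057 ang -174.2399591548173 edge ang -84.37843823238015 0.07043876773482056
side handle px [242.11495432 138.1065748 ] side lip [208.97867825 193.32906299]
bs [ 0.6649 -0.357   0.035 ] [ 0.3319 -0.3102  0.    ] [ 0.3331 -0.3108  0.035 ] -7.999983472218972 0.336272568015888
side bs [491.8659334  305.30206605] [341.39401375 405.73791476]
mat [0.546175 0.3603   0.003   ] 4.361112445349011
tank [0.59355 0.1303  0.085  ] 1.246096172539841
key from tank [0.46358074 0.12747292]
key [0.4619 0.1258 0.123 ] -29.571258254103718 0.04093165034542342
shift [-463.6  -79.    51.1] rot [-0.     0.     1.152] mm 473.0 deg 66.0
```

```bash
python3 -m handwheel '[-40,-7,5,0,0,0.11,85,-80,-14,10,0,0,0.22,85,-120,-20,15,0,0,0.33,85,-160,-27,20,0,0,0.45,85,-200,-34,25,0,0,0.56,85,-240,-41,30,0,0,0.67,85,-280,-48,35,0,0,0.78,85,-320,-55,40,0,0,0.9,85,-360,-62,45,0,0,1.01,85,-400,-68,50,0,0,1.122,85]'
python3 - <<'E'
from h import *
go([.6223,.3545,.064],5.7)
E
```

```text
time_s: 1.08
tool_pos: [0.5678, 0.3854, 0.1811]
tool_rot: [[-0.095, 0.996, 0.0], [0.996, 0.095, -0.0], [-0.0, 0.0, -1.0]]
contact_force: [0.0, 0.7, 1.1]
finger_gap: 0.0846
grip_force: 0.0
shift [-35.9  51.4 117.1] rot [ 0.     0.    -0.005] mm 133.0 deg 0.3
```

```bash
python3 -m handwheel '[-18,26,0,0,0,0,85,-36,51.4,0,0,0,0,85,-36,51.4,30,0,0,0,85,-36,51.4,60,0,0,0,85,-36,51.4,90,0,0,0,85,-36,51.4,117,0,0,0,85,-36,51.4,117,0,0,0,85]'
python3 -m handwheel '[0,0,0,0,0,0,15,0,0,0,0,0,0,15,0,0,0,0,0,0,15,0,0,0,0,0,0,15,0,0,0,0,0,0,15,0,0,0,0,0,0,15,0,0,0,0,0,0,15,0,0,0,0,0,0,15]' 100
python3 - <<'E'
from h import *
c=cam('top'); cv2.imwrite('pics/g.png',cv2.resize(c[0][150:310,80:290],None,fx=3,fy=3)[:,:,::-1])
for p in plates(c): print(p)
E
```

```text
time_s: 1.67
tool_pos: [0.6183, 0.3546, 0.0585]
tool_rot: [[-0.1, 0.995, -0.007], [0.995, 0.1, -0.004], [-0.004, -0.007, -1.0]]
contact_force: [-0.9, 0.1, -0.8]
finger_gap: 0.0854
grip_force: 0.0
time_s: 2.33
tool_pos: [0.6217, 0.3564, 0.0658]
tool_rot: [[-0.1, 0.995, 0.002], [0.995, 0.1, 0.001], [0.001, 0.002, -1.0]]
contact_force: [-0.2, -0.5, 8.4]
finger_gap: 0.0209
grip_force: 98.2
(np.float64(408.3), np.float64(214.1), np.int32(20), np.int32(20), np.int32(233), array([ 0.6188, -0.3077,  0.012 ]))
(np.float64(10.7), np.float64(245.8), np.int32(20), np.int32(27), np.int32(292), array([0.5263, 0.7211, 0.012 ]))
(np.float64(401.8), np.float64(243.4), np.int32(20), np.int32(20), np.int32(223), array([ 0.5414, -0.2894,  0.012 ]))
```

View pics/g.png

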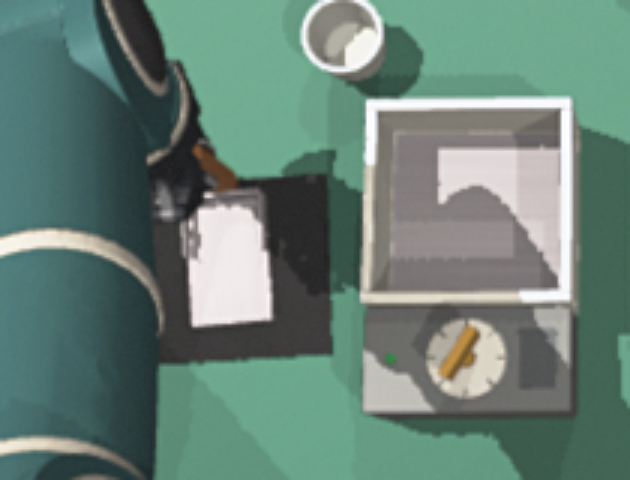

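Gripped (opening 20.9 mm) and the blade is still flat. Now lift, then carry to plate A at (0.619,-0.307).

```bash
python3 -m handwheel '[0,0,-20,0,0,0,15,0,0,-50,0,0,0,15,0,0,-85,0,0,0,15,-20,0,-120,0,0,0,15,-50,-3,-140,0,0,-0.1,15,-90,-6,-140,0,0,-0.2,15,-130,-9,-140,0,0,-0.31,15,-170,-12,-140,0,0,-0.42,15,-210,-15,-140,0,0,-0.53,15,-250,-18,-140,0,0,-0.64,15]' 100
python3 - <<'E'
from h import *
go([.6407,-.153,.2],82)
E
```

```text
time_s: 3.22
tool_pos: [0.6277, 0.1037, 0.2048]
tool_rot: [[-0.678, 0.735, 0.001], [0.735, 0.678, 0.0], [-0.0, 0.0, -1.0]]
contact_force: [1.3, 0.1, -2.2]
finger_gap: 0.0207
grip_force: 98.3
shift [-197.4 -164.6    4.8] rot [ 0.     0.    -0.686] mm 257.0 deg 39.3
```

```bash
python3 -m handwheel '[-30,-25,0,0,0,-0.1,15,-60,-50,0,0,0,-0.21,15,-90,-75,0,0,0,-0.32,15,-120,-100,0,0,0,-0.43,15,-150,-125,0,0,0,-0.54,15,-180,-150,0,0,0,-0.64,15,-197,-165,0,0,0,-0.686,15,-197,-165,0,0,0,-0.686,15,-197,-165,0,0,0,-0.686,15]' 
python3 - <<'E'
from h import *
c=cam('top')
for p in plates(c): print(p)
go([.6407,-.153,.075],82)
print(state()['joints'])
E
```

```text
time_s: 3.97
tool_pos: [0.6386, -0.1531, 0.2045]
tool_rot: [[-0.989, 0.147, -0.0], [0.147, 0.989, -0.0], [-0.0, -0.0, -1.0]]
contact_force: [0.4, 0.7, -2.5]
finger_gap: 0.021
grip_force: 98.4
(np.float64(409.6), np.float64(215.2), np.int32(21), np.int32(20), np.int32(202), array([ 0.6162, -0.3111,  0.012 ]))
(np.float64(10.7), np.float64(245.8), np.int32(20), np.int32(27), np.int32(290), array([0.5262, 0.7213, 0.012 ]))
(np.float64(402.0), np.float64(243.0), np.int32(20), np.int32(21), np.int32(233), array([ 0.5423, -0.2899,  0.012 ]))
shift [ -2.   -1.5 129.5] rot [ 0.     0.    -0.006] mm 129.0 deg 0.4
[ 4.28410279 28.69622753  8.89243604 89.34319447 -4.82792103 62.33630467
 95.98508148]
```

```bash
python3 -m handwheel '[-2,0,40,0,0,-0.006,15,-2,0,80,0,0,-0.006,15,-2,0,115,0,0,-0.006,15,-2,0,130,0,0,-0.006,15,-2,0,136,0,0,-0.006,15,-2,0,140,0,0,-0.006,15,-2,0,142,0,0,-0.006,15,-2,0,142,0,0,-0.006,15,-2,0,142,0,0,-0.006,15]' 
python3 - <<'E'
from h import *
c=cam('side'); cv2.imwrite('pics/p1.png',cv2.resize(c[0][180:420,280:560],None,fx=2.5,fy=2.5)[:,:,::-1])
E
```

```text
time_s: 4.77
tool_pos: [0.6418, -0.1515, 0.0637]
tool_rot: [[-0.99, 0.138, 0.002], [0.138, 0.99, -0.0], [-0.002, -0.0, -1.0]]
contact_force: [-0.0, -0.6, -2.4]
finger_gap: 0.0207
grip_force: 98.2
```

View pics/p1.png

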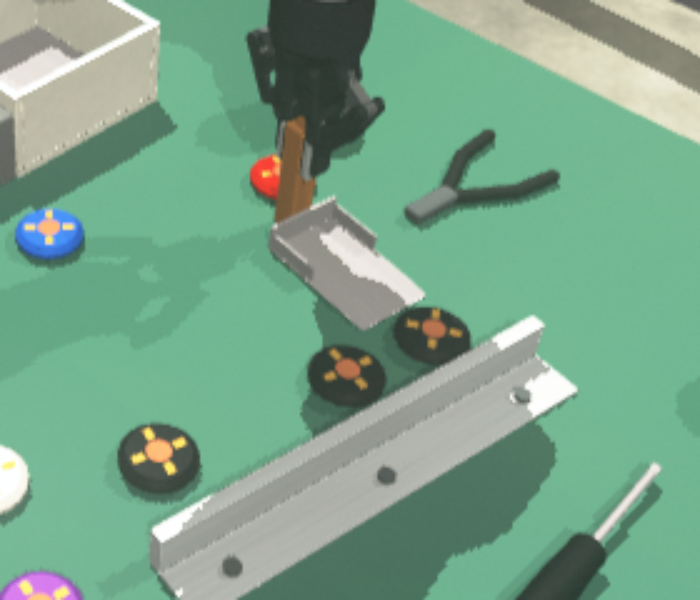

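Blade is level, about 1 mm above the bench, its lip 37 mm from plate A's centre and centred on it. Press down and drive toward the backstop.

```bash
python3 -m handwheel '[0,0,1.5,0,0,0,15,0,0,2.5,0,0,0,15,0,-5,2.5,0,0,0,15,0,-10,2.5,0,0,0,15,0,-15,2.5,0,0,0,15,0,-20,2.5,0,0,0,15,0,-25,2.5,0,0,0,15,0,-30,2.5,0,0,0,15,0,-35,2.5,0,0,0,15,0,-40,2.5,0,0,0,15]' 120
python3 -m handwheel '[0,-4,0,0,0,0,15,0,-8,0,0,0,0,15,0,-12,0,0,0,0,15,0,-16,0,0,0,0,15,0,-20,0,0,0,0,15,0,-24,0,0,0,0,15,0,-28,0,0,0,0,15,0,-32,0,0,0,0,15,0,-33,0,0,0,0,15,0,-33,0,0,0,0,15]' 
python3 - <<'E'
from h import *
c=cam('side'); cv2.imwrite('pics/p2.png',cv2.resize(c[0][180:420,280:560],None,fx=2.5,fy=2.5)[:,:,::-1])
E
```

```text
time_s: 5.65
tool_pos: [0.6381, -0.1902, 0.0628]
tool_rot: [[-0.991, 0.137, 0.005], [0.137, 0.991, 0.001], [-0.005, 0.001, -1.0]]
contact_force: [1.5, 9.2, 21.3]
finger_gap: 0.0205
grip_force: 120.8
time_s: 6.48
tool_pos: [0.6333, -0.2235, 0.0628]
tool_rot: [[-0.99, 0.138, 0.005], [0.138, 0.99, -0.0], [-0.005, 0.001, -1.0]]
contact_force: [0.9, 4.7, 21.0]
finger_gap: 0.0208
grip_force: 120.7
```

View pics/p2.png

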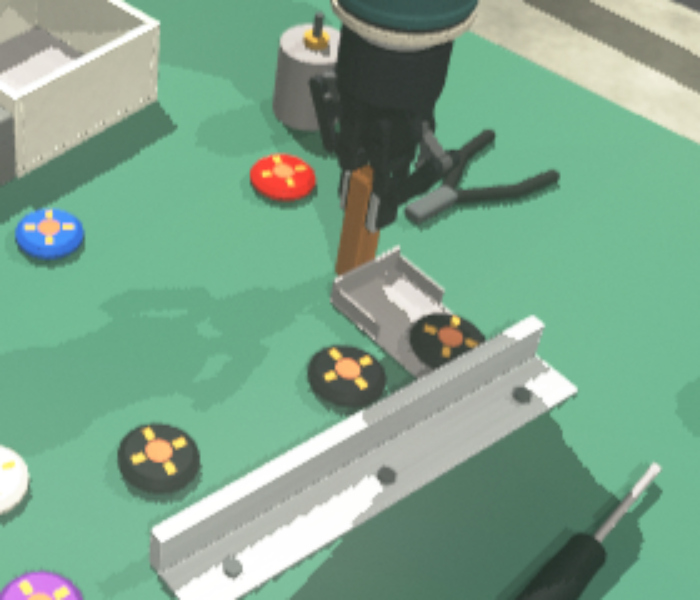

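Plate A has ridden up onto the blade, centred. Back off, tilt back about 20° so it slides to the rear wall, and lift.

```bash
python3 -m handwheel '[0,2,-2,0,0,0,15,0,5,-4,0.03,0,0,15,0,10,-8,0.08,0,0,15,0,16,-13,0.14,0,0,15,0,22,-20,0.2,0,0,15,0,28,-28,0.27,0,0,15,0,34,-38,0.34,0,0,15,0,36,-50,0.38,0,0,15,0,38,-65,0.38,0,0,15,0,40,-80,0.38,0,0,15]' 
python3 -m handwheel '[0,0,0,0,0,0,15,0,0,0,0,0,0,15,0,0,0,0,0,0,15]' 
python3 - <<'E'
from h import *
c=cam('side'); cv2.imwrite('pics/p3.png',cv2.resize(c[0][120:420,280:560],None,fx=2,fy=2)[:,:,::-1])
go([.606,.2195,.25],82,20)
E
```

```text
time_s: 7.37
tool_pos: [0.6367, -0.1825, 0.1402]
tool_rot: [[-0.991, 0.126, -0.051], [0.136, 0.92, -0.368], [0.001, -0.371, -0.929]]
contact_force: [0.2, -0.7, -3.8]
finger_gap: 0.0205
grip_force: 117.8
time_s: 7.62
tool_pos: [0.636, -0.1844, 0.1391]
tool_rot: [[-0.99, 0.129, -0.052], [0.139, 0.92, -0.367], [0.001, -0.371, -0.929]]
contact_force: [0.2, 0.1, -4.0]
finger_gap: 0.0206
grip_force: 117.9
shift [  85.8  326.5 -249.9] rot [-0.031 -0.001  0.001] mm 420.0 deg 1.8
```

View pics/p3.png

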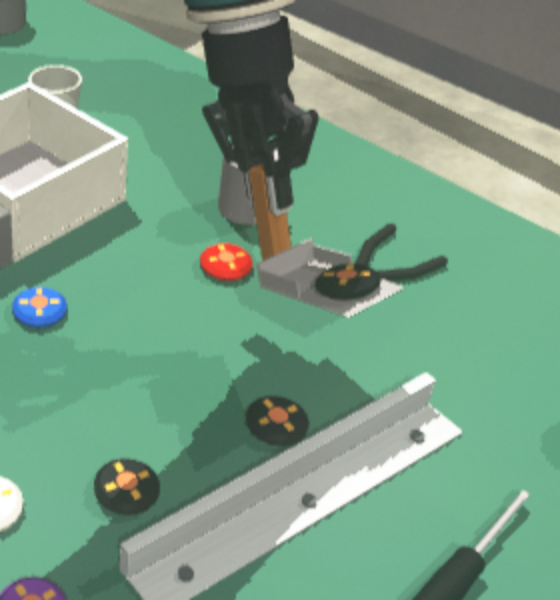

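Plate is on the blade. Lift and carry it to the tank.

```bash
python3 -m handwheel '[0,-8,-20,0,0,0,15,0,-18,-45,0,0,0,15,0,-28,-70,0,0,0,15,2,-31,-94,0,0,0,15,4,-20,-109,0,0,0,15,8,0,-120,0,0,0,15,13,23,-129,0,0,0,15,19,48,-139,0,0,0,15,25,74,-149,0,0,0,15,31,100,-159,0,0,0,15]' 
python3 -m handwheel '[6,26,-10,0,0,0,15,12,53,-21,0,0,0,15,18,80,-32,0,0,0,15,24,107,-43,0,0,0,15,30,134,-54,0,0,0,15,36,161,-65,0,0,0,15,42,188,-76,0,0,0,15,48,207,-83,0,0,0,15,53,221,-88,0,0,0,15,55,227,-91,0,0,0,15]' 
python3 -m handwheel '[0,0,0,0,0,0,15,0,0,0,0,0,0,15]' 
python3 - <<'E'
from h import *
c=cam('top'); cv2.imwrite('pics/p4.png',cv2.resize(c[0][150:310,80:290],None,fx=3,fy=3)[:,:,::-1])
go([.606,.2195,.25],82,20);go([.606,.2195,.21],82,-45)
print(state()['joints'])
E
```

```text
time_s: 8.5
tool_pos: [0.6262, -0.0287, 0.2495]
tool_rot: [[-0.99, 0.129, -0.053], [0.139, 0.92, -0.368], [0.001, -0.371, -0.929]]
contact_force: [0.4, 0.1, -2.7]
finger_gap: 0.0204
grip_force: 118.1
time_s: 9.33
tool_pos: [0.6054, 0.2223, 0.2494]
tool_rot: [[-0.991, 0.126, -0.052], [0.136, 0.92, -0.368], [0.002, -0.371, -0.929]]
contact_force: [0.7, -0.3, -3.3]
finger_gap: 0.0207
grip_force: 118.2
time_s: 9.5
tool_pos: [0.6065, 0.2189, 0.2506]
tool_rot: [[-0.99, 0.13, -0.052], [0.139, 0.919, -0.368], [-0.0, -0.372, -0.928]]
contact_force: [-0.0, -1.3, -3.2]
finger_gap: 0.0208
grip_force: 118.2
shift [0.7 1.2 0.3] rot [-0.032  0.    -0.001] mm 1.0 deg 1.8
shift [ 0.8 16.1 37.5] rot [-1.166e+00  1.000e-03 -1.000e-03] mm 41.0 deg 66.8
[-40.79194215  33.12777783  15.72805387  80.02477945   9.43289089
  80.60918645  52.76692344]
```

View pics/p4.png

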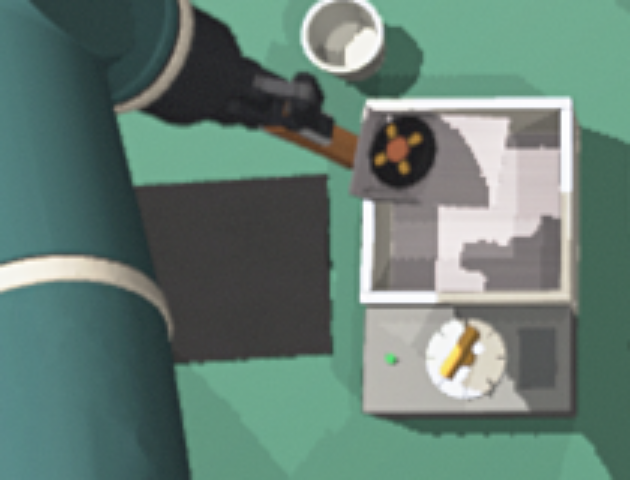

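Plate A sits at the rear of the blade, over the tank. Tip it.

```bash
python3 -m handwheel '[0,2,4,-0.12,0,0,15,0,4,8,-0.24,0,0,15,0,6,12,-0.36,0,0,15,0,8,16,-0.48,0,0,15,0,10,20,-0.6,0,0,15,0,12,24,-0.72,0,0,15,0,14,28,-0.84,0,0,15,0,15,32,-0.96,0,0,15,0,16,36,-1.08,0,0,15,0,16,37,-1.17,0,0,15]' 
python3 -m handwheel '[0,0,0,0,0,0,15,0,0,0,0,0,0,15,0,0,0,0,0,0,15,0,0,0,0,0,0,15,0,0,0,0,0,0,15]' 
python3 - <<'E'
from h import *
c=cam('side'); cv2.imwrite('pics/p5.png',cv2.resize(c[0][100:280,180:420],None,fx=2.2,fy=2.2)[:,:,::-1])
c=cam('top')
for p in plates(c): print(p)
print(state()['joints'])
go([.606,.2195,.25],82,0)
E
```

```text
time_s: 10.38
tool_pos: [0.6071, 0.2175, 0.2101]
tool_rot: [[-0.99, 0.1, 0.105], [0.144, 0.694, 0.706], [-0.002, 0.713, -0.701]]
contact_force: [0.3, -0.2, -3.7]
finger_gap: 0.021
grip_force: 118.8
time_s: 10.8
tool_pos: [0.6062, 0.2227, 0.2113]
tool_rot: [[-0.991, 0.095, 0.098], [0.136, 0.698, 0.703], [-0.002, 0.709, -0.705]]
contact_force: [0.2, 1.2, -2.2]
finger_gap: 0.0204
grip_force: 118.9
(np.float64(10.8), np.float64(245.7), np.int32(20), np.int32(27), np.int32(287), array([0.5264, 0.721 , 0.012 ]))
(np.float64(401.6), np.float64(243.4), np.int32(21), np.int32(20), np.int32(225), array([ 0.5414, -0.2887,  0.012 ]))
(np.float64(388.5), np.float64(302.5), np.int32(22), np.int32(22), np.int32(286), array([ 0.3892, -0.2526,  0.012 ]))
[  1.64151408  26.55975358  -6.69670409 104.80605139 -55.12850449
  53.07874265 114.52676928]
shift [ -0.3  25.7 -29.6] rot [0.789 0.    0.003] mm 39.0 deg 45.2
```

View pics/p5.png

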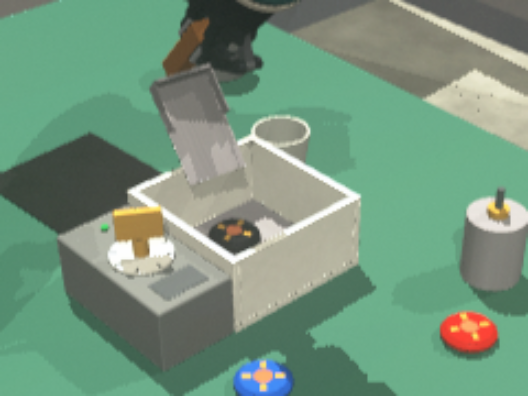

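Plate A lies in the tank, bottom at crop (235,235). Now plate B at (0.541,-0.289).

```bash
python3 -m handwheel '[0,3,-4,0.1,0,0,15,0,6,-8,0.2,0,0,15,0,9,-12,0.3,0,0,15,0,12,-16,0.4,0,0,15,0,15,-20,0.5,0,0,15,0,18,-24,0.6,0,0,15,0,22,-27,0.7,0,0,15,0,26,-30,0.789,0,0.003,15,0,26,-30,0.789,0,0.003,15]' 
python3 - <<'E'
from h import *
go([.5627,-.1345,.20],82)
go([.5627,-.1345,.0615],82)
E
```

```text
time_s: 11.65
tool_pos: [0.6054, 0.2235, 0.2512]
tool_rot: [[-0.991, 0.135, 0.0], [0.135, 0.991, -0.003], [-0.001, -0.003, -1.0]]
contact_force: [-0.5, 2.1, -2.3]
finger_gap: 0.0207
grip_force: 119.0
shift [  -5.9 -360.3   52.3] rot [-0.003  0.001  0.005] mm 364.0 deg 0.3
shift [  -5.8 -359.9  190.8] rot [-0.003  0.001  0.005] mm 407.0 deg 0.3
```

```bash
python3 -m handwheel '[0,-30,0,0,0,0,15,-1,-70,0,0,0,0,15,-2,-110,0,0,0,0,15,-2,-150,0,0,0,0,15,-3,-190,0,0,0,0,15,-4,-230,15,0,0,0,15,-4,-270,30,0,0,0,15,-5,-305,52,0,0,0,15,-5,-335,80,0,0,0.003,15,-6,-355,110,0,0,0.003,15]' 
python3 - <<'E'
from h import *
c=cam('top')
for p in plates(c): print(p)
go([.5627,-.1345,.0635],82)
E
```

```text
time_s: 12.48
tool_pos: [0.5612, -0.1371, 0.1397]
tool_rot: [[-0.989, 0.147, 0.002], [0.147, 0.989, 0.0], [-0.002, 0.0, -1.0]]
contact_force: [1.8, 0.1, -2.8]
finger_gap: 0.0209
grip_force: 119.0
(np.float64(124.4), np.float64(224.6), np.int32(23), np.int32(28), np.int32(338), array([0.5845, 0.4312, 0.012 ]))
(np.float64(10.8), np.float64(245.7), np.int32(20), np.int32(27), np.int32(288), array([0.5264, 0.721 , 0.012 ]))
(np.float64(402.4), np.float64(243.7), np.int32(20), np.int32(20), np.int32(262), array([ 0.5404, -0.2909,  0.012 ]))
(np.float64(162.1), np.float64(259.8), np.int32(25), np.int32(19), np.int32(209), array([0.4931, 0.3276, 0.012 ]))
shift [-4.3  6.1 70. ] rot [-0.001 -0.006 -0.011] mm 70.0 deg 0.7
```

```bash
python3 -m handwheel '[-3,5,25,0,0,-0.006,15,-3,5,48,0,0,-0.006,15,-3,5,60,0,0,-0.006,15,-3,5,66,0,0,-0.006,15,-3,5,69,0,0,-0.006,15,-3,5,71.5,0,0,-0.006,15,-3,5,72.5,0,0,-0.006,15,-3,5,72.5,0,0,-0.006,15,-3,5,72.5,0,0,-0.006,15]' 
python3 - <<'E'
from h import *
s=state(); p=np.array(s['tool_pos']); f=-np.array(s['tool_rot'])[:,1]; lip=p+.121*f; n=np.array([.139,.99])
print('lip',lip, 'to face', n@(lip[:2]-[.3319,-.3102]),'plate rel', (np.array([.5407,-.290])-lip[:2])@n, (np.array([.5407,-.290])-lip[:2])@[.99,-.139])
E
```

```text
time_s: 13.28
tool_pos: [0.5657, -0.1292, 0.0679]
tool_rot: [[-0.99, 0.138, 0.0], [0.138, 0.99, 0.001], [-0.0, 0.001, -1.0]]
contact_force: [-0.4, -0.7, -2.1]
finger_gap: 0.0208
grip_force: 118.9
lip [ 0.54895592 -0.24903642  0.06775009] to face 0.09072271745910862 plate rel -0.04170151745910862 -0.002479421605571761
```

```bash
python3 -m handwheel '[2,0,3,0,0,0,15,2,0,6,0,0,0,15,2,-5,6.5,0,0,0,15,2,-11,6.5,0,0,0,15,2,-17,6.5,0,0,0,15,2,-23,6.5,0,0,0,15,2,-28,6.5,0,0,0,15,2,-33,6.5,0,0,0,15,2,-38,6.5,0,0,0,15,2,-43,6.5,0,0,0,15]' 
python3 -m handwheel '[0,-5,0,0,0,0,15,0,-10,0,0,0,0,15,0,-15,0,0,0,0,15,0,-20,0,0,0,0,15,0,-25,0,0,0,0,15,0,-29,0,0,0,0,15,0,-33,0,0,0,0,15,0,-37,0,0,0,0,15,0,-41,0,0,0,0,15,0,-41,0,0,0,0,15]' 
python3 - <<'E'
from h import *
s=state(); p=np.array(s['tool_pos']); f=-np.array(s['tool_rot'])[:,1]; lip=p+.121*f; n=np.array([.139,.99])
print('to face', n@(lip[:2]-[.3319,-.3102]))
c=cam('side'); cv2.imwrite('pics/p6.png',cv2.resize(c[0][180:420,280:560],None,fx=2,fy=2)[:,:,::-1])
E
```

```text
time_s: 14.12
tool_pos: [0.5599, -0.1704, 0.0628]
tool_rot: [[-0.991, 0.136, 0.004], [0.136, 0.991, 0.002], [-0.004, 0.002, -1.0]]
contact_force: [1.7, 11.0, 27.1]
finger_gap: 0.0205
grip_force: 123.0
time_s: 14.95
tool_pos: [0.554, -0.2119, 0.0628]
tool_rot: [[-0.991, 0.137, 0.004], [0.137, 0.991, 0.001], [-0.004, 0.002, -1.0]]
contact_force: [1.8, 5.3, 26.1]
finger_gap: 0.0207
grip_force: 122.9
to face 0.007209573983837815
```

View pics/p6.png

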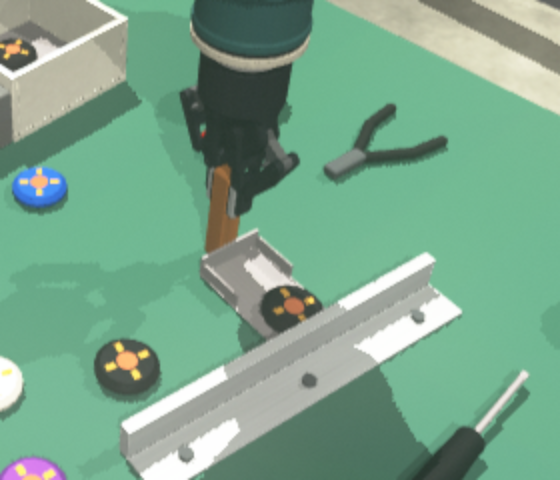

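Plate B is on the blade. Same tilt-back and lift.

```bash
python3 -m handwheel '[0,2,-2,0,0,0,15,0,5,-4,0.03,0,0,15,0,10,-8,0.08,0,0,15,0,16,-13,0.14,0,0,15,0,22,-20,0.2,0,0,15,0,28,-28,0.27,0,0,15,0,34,-38,0.34,0,0,15,0,36,-55,0.38,0,0,15,0,38,-80,0.38,0,0,15,0,40,-110,0.38,0,0,15]' 
python3 -m handwheel '[0,-7,-18,0,0,0,15,0,-15,-37,0,0,0,15,0,-23,-56,0,0,0,15,0,-28,-70,0,0,0,15,0,-28,-70,0,0,0,15,0,-28,-70,0,0,0,15]' 
python3 - <<'E'
from h import *
go([.606,.2195,.25],82,20)
E
```

```text
time_s: 15.83
tool_pos: [0.5566, -0.1709, 0.1699]
tool_rot: [[-0.991, 0.124, -0.054], [0.136, 0.92, -0.367], [0.004, -0.371, -0.929]]
contact_force: [0.5, -0.6, -2.9]
finger_gap: 0.0206
grip_force: 119.0
time_s: 16.33
tool_pos: [0.5574, -0.1725, 0.2458]
tool_rot: [[-0.99, 0.128, -0.051], [0.138, 0.92, -0.366], [0.0, -0.369, -0.929]]
contact_force: [-1.0, 0.5, -4.0]
finger_gap: 0.0205
grip_force: 119.1
shift [   5.9  365.4 -149.8] rot [-0.029  0.     0.001] mm 395.0 deg 1.7
```

```bash
python3 -m handwheel '[0,8,-3,0,0,0,15,0,22,-9,0,0,0,15,1,43,-18,0,0,0,15,1,67,-28,0,0,0,15,2,93,-38,0,0,0,15,2,119,-49,0,0,0,15,2,145,-60,0,0,0,15,3,171,-70,0,0,0,15,3,197,-81,0,0,0,15,4,223,-92,0,0,0,15]'
python3 -m handwheel '[0,26,-10,0,0,0,15,0,52,-21,0,0,0,15,1,78,-32,0,0,0,15,1,104,-42,0,0,0,15,2,122,-50,0,0,0,15,2,134,-55,0,0,0,15,2,141,-57,0,0,0,15,2,142,-58,0,0,0,15,2,142,-58,0,0,0,15,2,142,-58,0,0,0,15]' 
python3 - <<'E'
from h import *
go([.606,.2195,.21],82,-45)
c=cam('top');cv2.imwrite('pics/p7.png',cv2.resize(c[0][150:310,80:290],None,fx=2,fy=2)[:,:,::-1])
for p in plates(c): print(p)
E
```

```text
time_s: 17.17
tool_pos: [0.5862, 0.0699, 0.2478]
tool_rot: [[-0.991, 0.126, -0.053], [0.137, 0.92, -0.367], [0.003, -0.371, -0.929]]
contact_force: [0.5, -0.2, -3.0]
finger_gap: 0.0206
grip_force: 118.8
time_s: 18.0
tool_pos: [0.606, 0.2176, 0.2503]
tool_rot: [[-0.99, 0.129, -0.053], [0.14, 0.92, -0.367], [0.001, -0.371, -0.929]]
contact_force: [0.8, -1.1, -3.7]
finger_gap: 0.0207
grip_force: 118.9
shift [ 0.2 16.7 36.8] rot [-1.165e+00 -1.000e-03 -1.000e-03] mm 40.0 deg 66.8
(np.float64(214.7), np.float64(201.3), np.int32(22), np.int32(24), np.int32(332), array([0.6488, 0.1986, 0.012 ]))
(np.float64(10.7), np.float64(245.7), np.int32(20), np.int32(27), np.int32(292), array([0.5264, 0.7213, 0.012 ]))
```

Plate B is detected on the blade over the tank at (215,201). Tip it the same way.

```bash
python3 -m handwheel '[0,2,4,-0.12,0,0,15,0,4,8,-0.24,0,0,15,0,6,12,-0.36,0,0,15,0,8,16,-0.48,0,0,15,0,10,20,-0.6,0,0,15,0,12,24,-0.72,0,0,15,0,14,28,-0.84,0,0,15,0,15,32,-0.96,0,0,15,0,16,36,-1.08,0,0,15,0,16,37,-1.17,0,0,15]' 
python3 -m handwheel '[0,0,0,0,0,0,15,0,0,0,0,0,0,15,0,0,0,0,0,0,15,0,0,0,0,0,0,15,0,0,0,0,0,0,15]' 
python3 -m handwheel '[0,3,-4,0.1,0,0,15,0,6,-8,0.2,0,0,15,0,9,-12,0.3,0,0,15,0,12,-16,0.4,0,0,15,0,15,-20,0.5,0,0,15,0,18,-24,0.6,0,0,15,0,22,-27,0.7,0,0,15,0,26,-30,0.789,0,0.003,15,0,26,-30,0.789,0,0.003,15]' 
python3 - <<'E'
from h import *
c=cam('top'); s=cam('side')
for p in plates(c): print(p)
a=cv2.resize(s[0][100:300,180:420],None,fx=2,fy=2); b=cv2.resize(c[0][200:380,340:450],None,fx=2.22,fy=2.22)[:400]
cv2.imwrite('pics/p8.png',np.hstack([a,np.pad(b,((0,400-b.shape[0]),(0,0),(0,0)))])[:,:,::-1])
E
```

```text
time_s: 18.88
tool_pos: [0.6064, 0.2171, 0.2099]
tool_rot: [[-0.99, 0.1, 0.103], [0.143, 0.693, 0.707], [-0.001, 0.714, -0.7]]
contact_force: [-0.3, 0.0, -3.0]
finger_gap: 0.021
grip_force: 119.1
time_s: 19.3
tool_pos: [0.6059, 0.2215, 0.2109]
tool_rot: [[-0.991, 0.095, 0.097], [0.136, 0.697, 0.704], [-0.0, 0.71, -0.704]]
contact_force: [-0.5, -0.2, -2.4]
finger_gap: 0.0203
grip_force: 119.2
time_s: 20.05
tool_pos: [0.6052, 0.2226, 0.2511]
tool_rot: [[-0.991, 0.134, 0.0], [0.134, 0.991, -0.002], [-0.0, -0.002, -1.0]]
contact_force: [0.5, 1.4, -2.2]
finger_gap: 0.0204
grip_force: 119.2
(np.float64(10.7), np.float64(245.7), np.int32(20), np.int32(27), np.int32(295), array([0.5264, 0.7212, 0.012 ]))
(np.float64(389.0), np.float64(302.2), np.int32(21), np.int32(20), np.int32(231), array([ 0.3901, -0.254 ,  0.012 ]))
```

View pics/p8.png

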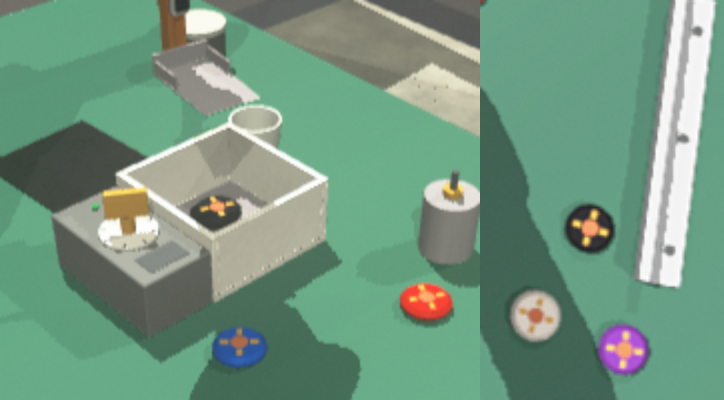

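Plate C is the black one at top px (389,302), i.e. (0.390,-0.254), with no decoy in its way. Plate B in the tank appears stacked on A.

```bash
python3 - <<'E'
from h import *
go([.412,-.0925,.12],82)
E
```

```text
shift [ 148.4 -335.8  129.2] rot [ 0.003 -0.001  0.002] mm 389.0 deg 0.2
```

```bash
python3 -m handwheel '[10,-25,0,0,0,0,15,25,-58,0,0,0,0,15,40,-92,0,0,0,0,15,55,-126,0,0,0,0,15,70,-160,0,0,0,0,15,85,-194,0,0,0,0,15,100,-228,5,0,0,0,15,115,-260,20,0,0,0,15,130,-295,40,0,0,0,15,142,-322,60,0,0,0,15]' 
python3 -m handwheel '[4,-10,25,0,0,0,15,6,-14,50,0,0,0,15,6,-14,69,0,0,0,15,6,-14,69,0,0,0,15,6,-14,69,0,0,0,15]' 
python3 - <<'E'
from h import *
c=cam('top')
for p in plates(c): print(p)
s=state(); p=np.array(s['tool_pos']); f=-np.array(s['tool_rot'])[:,1]; lip=p+.121*f; n=np.array([.139,.99]);C=np.array([.3897,-.254])
print('lip',lip, 'to face', n@(lip[:2]-[.3319,-.3102]),'plate rel', (C-lip[:2])@n, (C-lip[:2])@[.99,-.139]); go([.412,-.0975,.063],82); print(s['joints'])
E
```

```text
time_s: 20.98
tool_pos: [0.4181, -0.0837, 0.1893]
tool_rot: [[-0.99, 0.143, 0.001], [0.143, 0.99, 0.003], [-0.001, 0.004, -1.0]]
contact_force: [1.4, -0.5, -2.1]
finger_gap: 0.0208
grip_force: 119.2
time_s: 21.4
tool_pos: [0.4111, -0.0948, 0.1204]
tool_rot: [[-0.99, 0.142, -0.003], [0.142, 0.99, 0.002], [0.003, 0.002, -1.0]]
contact_force: [0.5, 0.6, -1.4]
finger_gap: 0.0206
grip_force: 119.0
(np.float64(10.7), np.float64(245.7), np.int32(20), np.int32(27), np.int32(294), array([0.5263, 0.7212, 0.012 ]))
(np.float64(388.3), np.float64(302.8), np.int32(22), np.int32(21), np.int32(290), array([ 0.3886, -0.2522,  0.012 ]))
lip [ 0.39471565 -0.21449587  0.12082615] to face 0.10347846689995757 plate rel -0.0398062668999576 0.0005255831904115362
shift [-0.6 -2.9 58.1] rot [ 0.002 -0.001 -0.002] mm 58.0 deg 0.2
[-14.77315396  13.45642515  26.43146647 126.38415435  -9.08832031
  41.97210081  99.68650729]
```

```bash
python3 -m handwheel '[0,0,20,0,0,0,15,0,0,40,0,0,0,15,0,0,50,0,0,0,15,0,0,55,0,0,0,15,0,0,57,0,0,0,15,0,0,58.5,0,0,0,15,0,0,59.5,0,0,0,15,0,0,60,0,0,0,15,0,0,60,0,0,0,15]' 
python3 -m handwheel '[0,-5,0,0,0,0,15,0,-10,0,0,0,0,15,0,-15,0,0,0,0,15,0,-20,0,0,0,0,15,0,-25,0,0,0,0,15,0,-30,0,0,0,0,15,0,-35,0,0,0,0,15,0,-40,0,0,0,0,15,0,-45,0,0,0,0,15,0,-50,0,0,0,0,15]' 
python3 -m handwheel '[0,-5,0,0,0,0,15,0,-10,0,0,0,0,15,0,-15,0,0,0,0,15,0,-20,0,0,0,0,15,0,-25,0,0,0,0,15,0,-30,0,0,0,0,15,0,-35,0,0,0,0,15,0,-40,0,0,0,0,15,0,-45,0,0,0,0,15,0,-45,0,0,0,0,15]' 
python3 - <<'E'
from h import *
s=state(); p=np.array(s['tool_pos']); f=-np.array(s['tool_rot'])[:,1]; lip=p+.121*f; n=np.array([.139,.99])
print('to face', n@(lip[:2]-[.3319,-.3102]))
c=cam('side'); cv2.imwrite('pics/p9.png',cv2.resize(c[0][180:420,240:520],None,fx=2,fy=2)[:,:,::-1])
E
```

```text
time_s: 22.2
tool_pos: [0.4123, -0.0942, 0.0627]
tool_rot: [[-0.99, 0.141, -0.0], [0.141, 0.99, 0.004], [0.001, 0.004, -1.0]]
contact_force: [-17.7, 5.1, 58.4]
finger_gap: 0.0205
grip_force: 127.1
time_s: 23.03
tool_pos: [0.4076, -0.1432, 0.0627]
tool_rot: [[-0.99, 0.139, 0.004], [0.139, 0.99, 0.003], [-0.004, 0.004, -1.0]]
contact_force: [2.1, 13.5, 35.6]
finger_gap: 0.0207
grip_force: 124.2
time_s: 23.87
tool_pos: [0.4011, -0.1889, 0.0627]
tool_rot: [[-0.99, 0.14, 0.004], [0.14, 0.99, 0.002], [-0.004, 0.002, -1.0]]
contact_force: [1.2, 6.0, 34.2]
finger_gap: 0.0205
grip_force: 124.1
to face 0.008753141261964926
```

View pics/p9.png

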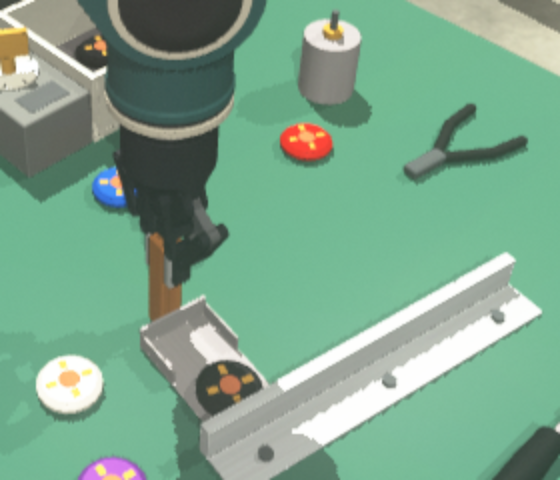

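Plate C is on the blade. Tilt back, lift, carry.

```bash
python3 -m handwheel '[0,2,-3,0,0,0,15,0,5,-5,0.03,0,0,15,0,10,-9,0.08,0,0,15,0,16,-14,0.14,0,0,15,0,22,-21,0.2,0,0,15,0,28,-29,0.27,0,0,15,0,34,-39,0.34,0,0,15,0,36,-55,0.38,0,0,15,0,38,-80,0.38,0,0,15,0,40,-110,0.38,0,0,15]' 
python3 -m handwheel '[0,-7,-18,0,0,0,15,0,-15,-37,0,0,0,15,0,-23,-56,0,0,0,15,0,-28,-70,0,0,0,15,0,-28,-70,0,0,0,15,0,-28,-70,0,0,0,15]' 
python3 - <<'E'
from h import *
go([.606,.2195,.25],82,20)
E
```

```text
time_s: 24.75
tool_pos: [0.4037, -0.1482, 0.1709]
tool_rot: [[-0.99, 0.128, -0.055], [0.139, 0.92, -0.367], [0.004, -0.371, -0.929]]
contact_force: [0.8, 0.3, -2.9]
finger_gap: 0.0207
grip_force: 119.0
time_s: 25.25
tool_pos: [0.4044, -0.149, 0.246]
tool_rot: [[-0.99, 0.131, -0.052], [0.141, 0.921, -0.364], [0.0, -0.367, -0.93]]
contact_force: [0.4, 0.3, -3.2]
finger_gap: 0.0205
grip_force: 119.1
shift [-147.8  364.2 -148.2] rot [-0.027 -0.001 -0.001] mm 420.0 deg 1.5
```

```bash
python3 -m handwheel '[-3,6,-3,0,0,0,15,-8,19,-8,0,0,0,15,-16,38,-16,0,0,0,15,-25,60,-25,0,0,0,15,-34,84,-34,0,0,0,15,-44,108,-44,0,0,0,15,-54,132,-54,0,0,0,15,-64,156,-64,0,0,0,15,-74,180,-73,0,0,0,15,-83,204,-83,0,0,0,15]'
python3 -m handwheel '[-10,24,-10,0,0,0,15,-20,48,-20,0,0,0,15,-29,72,-29,0,0,0,15,-39,96,-39,0,0,0,15,-48,118,-48,0,0,0,15,-55,136,-56,0,0,0,15,-60,149,-61,0,0,0,15,-64,157,-64,0,0,0,15,-65,160,-65,0,0,0,15,-65,160,-65,0,0,0,15]' 
python3 - <<'E'
from h import *
go([.606,.2195,.21],82,-45)
c=cam('top')
for p in plates(c): print(p)
E
```

```text
time_s: 26.08
tool_pos: [0.5177, 0.0599, 0.2455]
tool_rot: [[-0.99, 0.128, -0.055], [0.14, 0.92, -0.366], [0.004, -0.37, -0.929]]
contact_force: [0.7, -0.7, -2.1]
finger_gap: 0.0207
grip_force: 119.0
time_s: 26.92
tool_pos: [0.6058, 0.2196, 0.247]
tool_rot: [[-0.99, 0.129, -0.055], [0.14, 0.92, -0.366], [0.003, -0.37, -0.929]]
contact_force: [-0.1, 0.5, -3.5]
finger_gap: 0.0206
grip_force: 119.1
shift [-0.4 13.6 34.4] rot [-1.165 -0.003 -0.002] mm 37.0 deg 66.7
(np.float64(213.7), np.float64(203.4), np.int32(22), np.int32(23), np.int32(320), array([0.6432, 0.2011, 0.012 ]))
(np.float64(10.7), np.float64(245.7), np.int32(20), np.int32(27), np.int32(298), array([0.5264, 0.7212, 0.012 ]))
```

```bash
python3 -m handwheel '[0,2,4,-0.12,0,0,15,0,4,8,-0.24,0,0,15,0,6,12,-0.36,0,0,15,0,8,16,-0.48,0,0,15,0,10,20,-0.6,0,0,15,0,12,24,-0.72,0,0,15,0,14,28,-0.84,0,0,15,0,14,31,-0.96,0,0,15,0,14,34,-1.08,0,0,15,0,14,34,-1.17,0,0,15]' 
python3 -m handwheel '[0,0,0,0,0,0,15,0,0,0,0,0,0,15,0,0,0,0,0,0,15,0,0,0,0,0,0,15,0,0,0,0,0,0,15]' 
python3 -m handwheel '[0,3,-4,0.1,0,0,15,0,6,-8,0.2,0,0,15,0,9,-12,0.3,0,0,15,0,12,-16,0.4,0,0,15,0,15,-20,0.5,0,0,15,0,18,-24,0.6,0,0,15,0,22,-27,0.7,0,0,15,0,26,-30,0.789,0,0.003,15,0,26,-30,0.789,0,0.003,15]' 
python3 - <<'E'
from h import *
c=cam('top'); s=cam('side')
for p in plates(c): print(p)
a=cv2.resize(s[0][130:270,180:380],None,fx=2,fy=2); b=cv2.resize(c[0][160:300,180:290],None,fx=2,fy=2)
cv2.imwrite('pics/p10.png',np.hstack([a,b])[:,:,::-1])
E
```

```text
time_s: 27.8
tool_pos: [0.6059, 0.2166, 0.2116]
tool_rot: [[-0.989, 0.102, 0.104], [0.146, 0.691, 0.708], [0.001, 0.715, -0.699]]
contact_force: [-0.8, -0.4, -3.0]
finger_gap: 0.0211
grip_force: 119.2
time_s: 28.22
tool_pos: [0.6057, 0.2208, 0.2124]
tool_rot: [[-0.99, 0.098, 0.098], [0.138, 0.696, 0.704], [0.001, 0.711, -0.703]]
contact_force: [0.2, 0.2, -2.4]
finger_gap: 0.0204
grip_force: 119.2
time_s: 28.97
tool_pos: [0.6052, 0.2219, 0.2525]
tool_rot: [[-0.991, 0.136, -0.001], [0.136, 0.991, -0.001], [0.001, -0.001, -1.0]]
contact_force: [-0.1, 1.5, -2.2]
finger_gap: 0.0204
grip_force: 119.2
(np.float64(10.7), np.float64(245.7), np.int32(20), np.int32(27), np.int32(296), array([0.5265, 0.7211, 0.012 ]))
```

View pics/p10.png

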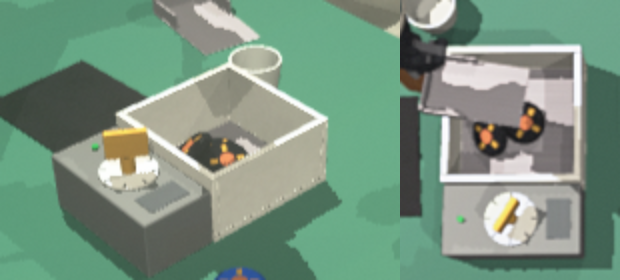

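Top part of the picture shows plates in the tank at crop (490,137) and (525,122), with part of the tank behind the blade. I've used my picture views, so the rest is checked numerically. Return the scoop to the mat.

```bash
python3 -m handwheel '[0,15,0,0,0,0.12,15,0,30,0,0,0,0.24,15,0,45,0,0,0,0.36,15,0,60,0,0,0,0.48,15,0,75,0,0,0,0.6,15,0,90,0,0,0,0.72,15,0,105,0,0,0,0.84,15,0,120,0,0,0,0.96,15,0,135,0,0,0,1.08,15,0,143,0,0,0,1.2,15]' 
python3 - <<'E'
from h import *
go([.6065,.365,.067],4.4)
c=cam('top'); hsv=cv2.cvtColor(c[0],cv2.COLOR_RGB2HSV)
def copper(reg):
    (v0,v1,u0,u1)=reg; h=hsv[v0:v1,u0:u1].astype(int); m=((h[...,0]<14)&(h[...,1]>110)&(h[...,2]>60)).astype(np.uint8)
    n,l,s,ce=cv2.connectedComponentsWithStats(m); return [(s[i,4],(ce[i]+[u0,v0]).round(1)) for i in range(1,n) if s[i,4]>5]
print(copper((185,250,203,270)))
print(plates(c))
E
```

```text
time_s: 29.9
tool_pos: [0.626, 0.3592, 0.2515]
tool_rot: [[-0.22, 0.976, -0.003], [0.976, 0.22, 0.005], [0.005, -0.002, -1.0]]
contact_force: [-0.5, 0.8, -2.0]
finger_gap: 0.0207
grip_force: 119.2
shift [  9.  -17.5 184.6] rot [-0.002 -0.005  0.145] mm 186.0 deg 8.3
[(np.int32(45), array([229.4, 215.8])), (np.int32(48), array([242.2, 220.9])), (np.int32(38), array([222.6, 227.7]))]
[]
```

Three copper centres are in the tank. Now lay the scoop down.

```bash
python3 -m handwheel '[9,-17,0,0,0,0.12,15,9,-17,35,0,0,0.145,15,9,-17,75,0,0,0.145,15,9,-17,115,0,0,0.145,15,9,-17,145,0,0,0.145,15,9,-17,165,0,0,0.145,15,9,-17,175,0,0,0.145,15,9,-17,180,0,0,0.145,15,9,-17,180,0,0,0.145,15]' 
python3 - <<'E'
from h import *
go([.6065,.365,.066],4.4)
E
```

```text
time_s: 30.7
tool_pos: [0.6072, 0.3629, 0.0718]
tool_rot: [[-0.082, 0.997, -0.003], [0.997, 0.082, 0.003], [0.004, -0.002, -1.0]]
contact_force: [0.7, -0.1, -2.2]
finger_gap: 0.0204
grip_force: 119.1
shift [ 2.1 -0.5  5.8] rot [-0.003 -0.004  0.006] mm 6.0 deg 0.4
```

```bash
python3 -m handwheel '[0,0,2,0,0,0,15,0,0,4,0,0,0,15,0,0,5.5,0,0,0,15,0,0,6,0,0,0,15,0,0,6,0,0,0,15]'
python3 -m handwheel '[0,0,0,0,0,0,30,0,0,0,0,0,0,50,0,0,0,0,0,0,70,0,0,0,0,0,0,85,0,0,0,0,0,0,85,0,0,0,0,0,0,85,0,0,-20,0,0,0,85,0,0,-60,0,0,0,85,0,0,-100,0,0,0,85,0,0,-140,0,0,0,85]' 
python3 - <<'E'
from h import *
c=cam('top')
s=state();print(s['joints'])
# key wing: brass pixels
hsv=cv2.cvtColor(c[0],cv2.COLOR_RGB2HSV)[252:290,215:260].astype(int)
m=((abs(hsv[...,0]-22)<8)&(hsv[...,1]>120)&(hsv[...,2]>70))
v,u=np.nonzero(m); P=np.array([px2w(c,a+215,b+252,.12) for a,b in zip(u,v)])[:,:2]; print(len(u),u.mean()+215,v.mean()+252)
w,V=np.linalg.eigh(np.cov(P.T)); print(P.mean(0),np.degrees(np.arctan2(V[1,1],V[0,1])),np.sqrt(w*12))
E
```

```text
time_s: 31.12
tool_pos: [0.607, 0.3636, 0.066]
tool_rot: [[-0.082, 0.997, -0.003], [0.997, 0.082, 0.004], [0.004, -0.002, -1.0]]
contact_force: [0.1, 0.5, -2.3]
finger_gap: 0.0212
grip_force: 119.1
time_s: 31.95
tool_pos: [0.6071, 0.3626, 0.2073]
tool_rot: [[-0.081, 0.997, -0.003], [0.997, 0.081, 0.003], [0.003, -0.003, -1.0]]
contact_force: [-0.0, -0.3, 0.0]
finger_gap: 0.0851
grip_force: 0.0
[-58.46186924  38.77095146  40.75137536  81.00284883 -26.22332744
  69.33494596 -10.2279774 ]
100 232.9 267.38
[0.46249529 0.12758871] 151.08982854205587 [0.01451619 0.04027342]
```

Scoop is down and released. The key wing measures (0.463,0.127), at -29° world, length 40–46 mm, agreeing with the estimate from the tank frame (0.464,0.127). Angle ≈ 0.53 rad; 302° to wind. Approach it.

```bash
python3 -m handwheel '[-26,-10,0,0,0,-0.1,70,-52,-22,0,0,0,-0.2,60,-78,-34,0,0,0,-0.3,50,-104,-46,0,0,0,-0.4,45,-130,-60,0,0,0,-0.5,45,-155,-75,0,0,0,-0.6,45,-180,-95,0,0,0,-0.7,45,-200,-115,0,0,0,-0.8,45,-215,-135,0,0,0,-0.9,45,-222,-155,0,0,0,-0.98,45]' 
python3 -m handwheel '[0,0,0,0,0,0,45,0,0,0,0,0,0,45]' 
python3 - <<'E'
from h import *
c=cam('top'); hsv=cv2.cvtColor(c[0],cv2.COLOR_RGB2HSV); h=hsv[185:250,203:270].astype(int)
go([.463,.1268,.14],61); go([.463,.1268,.093],61); s=state(); print(s['joints'],s['finger_gap'])
E
```

```text
time_s: 32.83
tool_pos: [0.4702, 0.1268, 0.2054]
tool_rot: [[-0.875, 0.485, -0.002], [0.485, 0.875, 0.003], [0.004, 0.002, -1.0]]
contact_force: [1.2, -0.5, 0.7]
finger_gap: 0.0449
grip_force: 0.0
time_s: 33.0
tool_pos: [0.4707, 0.1289, 0.2058]
tool_rot: [[-0.873, 0.488, -0.002], [0.488, 0.873, 0.005], [0.004, 0.003, -1.0]]
contact_force: [0.1, -0.3, 0.1]
finger_gap: 0.0449
grip_force: 0.0
shift [ 5.8 -6.4 65.7] rot [ 0.003 -0.004 -0.004] mm 66.0 deg 0.3
shift [  5.6  -6.6 112.7] rot [ 0.003 -0.004 -0.004] mm 113.0 deg 0.3
[-49.03960606  13.2494536   34.72150166 113.8822415   -9.43115014
  55.57950937  51.11361507] 0.04510184844887376
```

```bash
python3 -m handwheel '[5.5,-6.5,30,0,0,0,45,5.5,-6.5,60,0,0,0,45,5.5,-6.5,85,0,0,0,45,5.5,-6.5,100,0,0,0,45,5.5,-6.5,108,0,0,0,45,5.5,-6.5,111,0,0,0,45,5.5,-6.5,111,0,0,0,45,5.5,-6.5,111,0,0,0,45]' 
python3 -m handwheel '[0,0,0,0,0,0,20,0,0,0,0,0,0,5,0,0,0,0,0,0,3,0,0,0,0,0,0,3,0,0,0,0,0,0,3,0,0,0,0,0,0,3]' 50
python3 - <<'E'
from plant import state
s=state();print(s['tool_pos'],s['wrist_torque'])
E
```

```text
time_s: 33.72
tool_pos: [0.4634, 0.1266, 0.095]
tool_rot: [[-0.873, 0.487, -0.002], [0.487, 0.873, 0.004], [0.003, 0.002, -1.0]]
contact_force: [0.8, 0.1, 0.1]
finger_gap: 0.0451
grip_force: 0.0
time_s: 34.22
tool_pos: [0.4648, 0.1298, 0.0955]
tool_rot: [[-0.875, 0.485, 0.002], [0.485, 0.875, 0.007], [0.002, 0.007, -1.0]]
contact_force: [11.4, 21.4, -7.2]
finger_gap: 0.0077
grip_force: 54.7
[0.4648453  0.12981483 0.09551953] [ 4.11235872 -2.14716993 -0.10485637]
```

Key gripped, about 3.5 mm off centre along the closing line. Relieve that, then wind.

```bash
python3 -m handwheel '[0,1.7,0,0,0,0,3,0,3.5,0,0,0,0,3,0,3.5,0,0,0,0,3]' 60
python3 -m handwheel '[0,0,0,0,0,0.1,3,0,0,0,0,0,0.2,3,0,0,0,0,0,0.3,3,0,0,0,0,0,0.4,3,0,0,0,0,0,0.5,3,0,0,0,0,0,0.6,3,0,0,0,0,0,0.7,3,0,0,0,0,0,0.8,3,0,0,0,0,0,0.8,3]'
python3 - <<'E'
from plant import state
s=state();print(s['tool_pos'],s['wrist_torque'],s['joints'])
E
```

```text
time_s: 34.47
tool_pos: [0.4651, 0.1303, 0.0953]
tool_rot: [[-0.874, 0.487, -0.002], [0.487, 0.874, 0.005], [0.004, 0.003, -1.0]]
contact_force: [-1.2, 2.8, 10.5]
finger_gap: 0.0079
grip_force: 62.1
time_s: 35.22
tool_pos: [0.4644, 0.1298, 0.0952]
tool_rot: [[-0.253, 0.968, -0.003], [0.968, 0.253, 0.004], [0.005, -0.002, -1.0]]
contact_force: [-8.9, -0.9, 22.0]
finger_gap: 0.0078
grip_force: 63.8
[0.46440848 0.12982025 0.09523541] [-0.23969227  1.89458038 -0.01839181] [-53.7194413   25.78444632  42.02675411 119.90464482 -25.5302529
  43.39035688  19.14004178]
```

```bash
python3 -m handwheel '[0,-1,-1,0,0,0.1,3,0,-1,-1,0,0,0.2,3,0,-1,-1,0,0,0.3,3,0,-1,-1,0,0,0.4,3,0,-1,-1,0,0,0.5,3,0,-1,-1,0,0,0.6,3,0,-1,-1,0,0,0.7,3,0,-1,-1,0,0,0.8,3,0,-1,-1,0,0,0.9,3,0,-1,-1,0,0,1.0,3]'
python3 -m handwheel '[0,0,0,0,0,0.1,3,0,0,0,0,0,0.2,3,0,0,0,0,0,0.3,3,0,0,0,0,0,0.4,3,0,0,0,0,0,0.5,3,0,0,0,0,0,0.6,3,0,0,0,0,0,0.7,3,0,0,0,0,0,0.8,3,0,0,0,0,0,0.9,3,0,0,0,0,0,0.9,3]'
python3 - <<'E'
from plant import state
s=state();print(s['tool_pos'],s['wrist_torque'],s['joints'])
E
```

```text
time_s: 36.05
tool_pos: [0.4631, 0.1301, 0.0954]
tool_rot: [[0.676, 0.737, -0.003], [0.737, -0.676, 0.005], [0.001, -0.006, -1.0]]
contact_force: [-0.8, 4.5, -5.6]
finger_gap: 0.008
grip_force: 63.7
time_s: 36.88
tool_pos: [0.4629, 0.131, 0.0954]
tool_rot: [[0.997, -0.072, -0.004], [-0.072, -0.997, 0.006], [-0.005, -0.005, -1.0]]
contact_force: [-6.5, 10.7, 4.8]
finger_gap: 0.008
grip_force: 65.3
[0.46291602 0.13101746 0.09537454] [2.30937716e+00 1.21636547e+00 1.00705988e-03] [-70.48485162  39.39715994  67.28439797 120.38605515 -47.4150524
  53.32912945 -69.91704433]
```

Turned 155° so far (key ≈ 3.2 rad), and joint 3 is near its limit. Let go, lift, turn back 180° and regrip.

```bash
python3 -m handwheel '[0,0,0,0,0,0,20,0,0,0,0,0,0,45,0,0,0,0,0,0,45,0,0,0,0,0,0,45,0,0,-15,0,0,0,45,0,0,-35,0,0,0,45,0,0,-50,0,0,0,45,0,0,-50,0,0,-0.1,45,0,0,-50,0,0,-0.22,45,0,0,-50,0,0,-0.34,45]'
python3 -m handwheel '[0,0,0,0,0,-0.12,45,0,0,0,0,0,-0.24,45,0,0,0,0,0,-0.36,45,0,0,0,0,0,-0.48,45,0,0,0,0,0,-0.6,45,0,0,0,0,0,-0.72,45,0,0,0,0,0,-0.84,45,0,0,0,0,0,-0.96,45,0,0,0,0,0,-1.08,45,0,0,0,0,0,-1.2,45]'
python3 -m handwheel '[0,0,0,0,0,-0.12,45,0,0,0,0,0,-0.24,45,0,0,0,0,0,-0.36,45,0,0,0,0,0,-0.48,45,0,0,0,0,0,-0.6,45,0,0,0,0,0,-0.72,45,0,0,0,0,0,-0.84,45,0,0,0,0,0,-0.96,45,0,0,0,0,0,-1.08,45,0,0,0,0,0,-1.2,45]'
python3 - <<'E'
from h import *
go([.4640,.131,.096],86); print(state()['joints'])
E
```

```text
time_s: 37.72
tool_pos: [0.4638, 0.1291, 0.1456]
tool_rot: [[0.961, 0.275, -0.002], [0.275, -0.961, 0.004], [-0.001, -0.004, -1.0]]
contact_force: [-0.3, 0.4, -0.9]
finger_gap: 0.0451
grip_force: 0.0
time_s: 38.55
tool_pos: [0.4637, 0.1289, 0.1455]
tool_rot: [[0.092, 0.996, -0.003], [0.996, -0.092, 0.004], [0.003, -0.003, -1.0]]
contact_force: [-0.2, 0.4, -0.2]
finger_gap: 0.0449
grip_force: 0.0
time_s: 39.38
tool_pos: [0.4637, 0.1288, 0.1455]
tool_rot: [[-0.895, 0.447, -0.003], [0.447, 0.895, 0.003], [0.004, 0.002, -1.0]]
contact_force: [-1.0, -0.8, 0.4]
finger_gap: 0.0452
grip_force: 0.0
shift [ 0.5  2.  49.5] rot [ 0.003 -0.003 -0.394] mm 50.0 deg 22.5
[-46.66816736  17.73737799  32.33002081 117.91113123 -13.01772102
  47.79861458  56.70945198]
```

```bash
python3 -m handwheel '[0,0,0,0,0,-0.12,45,0,0,0,0,0,-0.24,45,0,1,0,0,0,-0.36,45,0.5,2,0,0,0,-0.394,45,0.5,2,20,0,0,-0.394,45,0.5,2,38,0,0,-0.394,45,0.5,2,47,0,0,-0.394,45,0.5,2,49.5,0,0,-0.394,45,0.5,2,49.5,0,0,-0.394,45]'
python3 -m handwheel '[0,0,0,0,0,0,20,0,0,0,0,0,0,5,0,0,0,0,0,0,3,0,0,0,0,0,0,3,0,0,0,0,0,0,3,0,0,0,0,0,0,3]' 60
python3 - <<'E'
from plant import state
s=state();print(s['tool_pos'],s['wrist_torque'])
E
```

```text
time_s: 40.13
tool_pos: [0.4638, 0.131, 0.0956]
tool_rot: [[-0.997, 0.075, -0.004], [0.075, 0.997, 0.003], [0.004, 0.002, -1.0]]
contact_force: [-0.0, 0.4, -0.3]
finger_gap: 0.045
grip_force: 0.0
time_s: 40.63
tool_pos: [0.4643, 0.1311, 0.0966]
tool_rot: [[-0.997, 0.075, -0.002], [0.075, 0.997, 0.004], [0.002, 0.004, -1.0]]
contact_force: [-3.0, -2.2, 9.4]
finger_gap: 0.0081
grip_force: 60.4
[0.46432589 0.13114079 0.09662229] [-0.60905492  0.48859532  0.07748428]
```

```bash
python3 -m handwheel '[0,0,0,0,0,0.1,3,0,0,0,0,0,0.2,3,0,0,0,0,0,0.3,3,0,0,0,0,0,0.4,3,0,0,0,0,0,0.5,3,0,0,0,0,0,0.6,3,0,0,0,0,0,0.7,3,0,0,0,0,0,0.8,3,0,0,0,0,0,0.9,3,0,0,0,0,0,1.0,3]'
python3 -m handwheel '[0,0,0,0,0,0.1,3,0,0,0,0,0,0.2,3,0,0,0,0,0,0.3,3,0,0,0,0,0,0.4,3,0,0,0,0,0,0.5,3,0,0,0,0,0,0.6,3,0,0,0,0,0,0.7,3,0,0,0,0,0,0.8,3,0,0,0,0,0,0.9,3,0,0,0,0,0,1.0,3]'
python3 -m handwheel '[0,0,0,0,0,0.08,3,0,0,0,0,0,0.16,3,0,0,0,0,0,0.24,3,0,0,0,0,0,0.32,3,0,0,0,0,0,0.4,3,0,0,0,0,0,0.4,3]'
python3 - <<'E'
from plant import state
s=state();print(s['tool_pos'],s['wrist_torque'],s['joints'])
E
```

```text
time_s: 41.47
tool_pos: [0.4643, 0.131, 0.0966]
tool_rot: [[-0.471, 0.882, -0.002], [0.882, 0.471, 0.004], [0.004, -0.0, -1.0]]
contact_force: [-3.4, -3.9, 11.4]
finger_gap: 0.0079
grip_force: 60.6
time_s: 42.3
tool_pos: [0.4641, 0.1309, 0.0966]
tool_rot: [[0.488, 0.873, -0.003], [0.873, -0.487, 0.004], [0.002, -0.004, -1.0]]
contact_force: [-6.2, -4.6, 13.3]
finger_gap: 0.0077
grip_force: 61.0
time_s: 42.8
tool_pos: [0.4641, 0.1309, 0.0966]
tool_rot: [[0.789, 0.614, -0.003], [0.614, -0.789, 0.004], [0.0, -0.005, -1.0]]
contact_force: [-7.3, -3.3, 20.0]
finger_gap: 0.0078
grip_force: 62.1
[0.46405675 0.13093127 0.09658477] [-0.81013433  1.51499206  0.02575354] [-66.15794094  33.54645227  59.5538801  120.15948978 -39.60468647
  48.85018451 -34.84586555]
```

```bash
python3 -m handwheel '[0,0,0,0,0,0.05,3,0,0,0,0,0,0.1,3,0,0,0,0,0,0.14,3,0,0,0,0,0,0.17,3,0,0,0,0,0,0.2,3,0,0,0,0,0,0.2,3]'
python3 -c "
from plant import state
s=state();print(s['wrist_torque'])"
python3 -m handwheel '[0,0,0,0,0,0.03,3,0,0,0,0,0,0.06,3,0,0,0,0,0,0.06,3]'
python3 -c "
from plant import state
s=state();print(s['wrist_torque'])"
```

```text
time_s: 43.3
tool_pos: [0.464, 0.131, 0.0966]
tool_rot: [[0.893, 0.449, -0.003], [0.449, -0.893, 0.004], [-0.001, -0.004, -1.0]]
contact_force: [-6.8, -4.1, 19.3]
finger_gap: 0.0081
grip_force: 66.8
[-1.03086415  1.43748717  1.06475451]
time_s: 43.55
tool_pos: [0.464, 0.131, 0.0966]
tool_rot: [[0.918, 0.396, -0.003], [0.396, -0.918, 0.003], [-0.002, -0.004, -1.0]]
contact_force: [-8.3, -4.8, 21.9]
finger_gap: 0.0078
grip_force: 96.2
[-1.20324212  1.67995859  2.00685465]
```

Wrist torque rose sharply to 2 N m at the expected angle, so the key is at its stop. Release, withdraw and check.

```bash
python3 -m handwheel '[0,0,0,0,0,-0.06,3,0,0,0,0,0,-0.06,20,0,0,0,0,0,-0.06,45,0,0,0,0,0,-0.06,45,0,0,0,0,0,-0.06,45,0,0,-20,0,0,-0.06,45,0,0,-60,0,0,-0.06,45,0,0,-100,0,0,-0.06,45,0,0,-140,0,0,-0.06,45,0,0,-170,0,0,-0.06,45]'
python3 -m handwheel '[30,30,-20,0,0,0,45,55,55,-20,0,0,0,45,80,80,-20,0,0,0,45,105,105,-20,0,0,0,45,130,130,-20,0,0,0,45,130,130,-20,0,0,0,45]'
python3 - <<'E'
from h import *
c=cam('top'); H=cv2.cvtColor(c[0],cv2.COLOR_RGB2HSV).astype(int)
h=H[252:290,215:260]; m=((abs(h[...,0]-22)<8)&(h[...,1]>120)&(h[...,2]>70))
v,u=np.nonzero(m)
P=np.array([px2w(c,a+215,b+252,.12) for a,b in zip(u,v)])[:,:2]; w,V=np.linalg.eigh(np.cov(P.T)); print('wing',len(u),P.mean(0),np.degrees(np.arctan2(V[1,1],V[0,1])),np.sqrt(w*12))
h=H[180:255,200:273]; m=((h[...,0]<14)&(h[...,1]>110)&(h[...,2]>60)).astype(np.uint8)
n,l,s,ce=cv2.connectedComponentsWithStats(m); print([(s[i,4],px2w(c,*(ce[i]+[200,180]),.03).round(3)) for i in range(1,n) if s[i,4]>5])
# scoop: handle top (orange wood) and light blade
h=H[180:290,100:200]; m=((abs(h[...,0]-10)<8)&(h[...,1]>130)&(h[...,2]>150)).astype(np.uint8)
n,l,s,ce=cv2.connectedComponentsWithStats(m); print('handle',[(s[i,4],px2w(c,*(ce[i]+[100,180]),.109).round(3)) for i in range(1,n) if s[i,4]>5])
m=((h[...,1]<40)&(h[...,2]>120)).astype(np.uint8); n,l,s,ce=cv2.connectedComponentsWithStats(m); i=1+s[1:,4].argmax(); vv,uu=np.nonzero(l==i); b=vv>vv.max()-2
print('blade',s[i],'lip',px2w(c,uu[b].mean()+100,vv.max()+180,.003))
print(state()['tool_pos'],state()['time_s'])
E
```

```text
time_s: 44.38
tool_pos: [0.4651, 0.1298, 0.2685]
tool_rot: [[0.894, 0.448, -0.001], [0.448, -0.894, 0.003], [0.001, -0.003, -1.0]]
contact_force: [0.0, 0.8, 0.6]
finger_gap: 0.0452
grip_force: 0.0
time_s: 44.88
tool_pos: [0.643, 0.0686, 0.2837]
tool_rot: [[0.895, 0.445, -0.003], [0.445, -0.895, 0.0], [-0.003, -0.002, -1.0]]
contact_force: [0.5, -0.8, 0.9]
finger_gap: 0.0449
grip_force: 0.0
wing 70 [0.46326284 0.12742984] -148.1478490309581 [0.00979525 0.04321472]
[(np.int32(41), array([0.606, 0.155, 0.03 ])), (np.int32(49), array([0.594, 0.122, 0.03 ])), (np.int32(26), array([0.573, 0.169, 0.03 ]))]
handle [(np.int32(68), array([0.606, 0.363, 0.109]))]
blade [ 25  59  75  34 803] lip [0.46351728 0.23408347 0.003     ]
[0.64133192 0.06956569 0.2838404 ] 44.9333
```

```bash
python3 -c "
from plant import ticket
print(ticket.sign_off())"
```

```text
the job is handed in; nothing more can be done
None
```

I handed the job in at about 45 s, though no verdict came back: all three plates are in the tank, the timer key is wound to its stop (about 5.75 rad by the camera), and the scoop is back on its mat with the handle where I set it down, though I couldn't measure the lip directly.

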